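# Find the loose wing cap on the demonstration pipe and flag it

## Task

One of the three blue-handled caps on the white pipe board was not done up. Push the handles gently anticlockwise (seen from above), one at a time, to find the one that is loose, and swing that one at least 20 degrees to be sure; leave it turned. Then stand the orange marker upright on the green pad in front of the loose cap, let go of it, and leave the loose plumbing fittings where they are.

Things in the scene. Friction and masses are not known exactly. Their poses are not given: they have to be found in the camera images.
- cap_left (a joint): turn of the left wing cap (left = robot's left), rad: 0 at the start, grows anticlockwise from above (undoing), ends at 0.7, cannot go below 0. Tight: about 0.1 rad of play, then it stands firm. Loose: 3 to 4 N across the handle's end swings it, and it stays where it is left
- left_axis (a point): point on the upright axis about which the left cap turns, at half the handle's height (82 mm above the table); fixed to the board; x and y axes are the board's (x points away from the robot at yaw 0, z up)
- left_tip (a point): point on the left cap's handle near its end towards the robot, in the middle of the bar's width and height, 50 mm from the turning axis; turns with it. The cap has a blue wing handle (bar 120 x 14 x 26 mm tall, its top 95 mm above the table) across a grey round cap of 80 mm diameter (cap top 70 mm above the table); the bar ends 10 mm beyond this point
- left_pad (a point): centre, on the board's upper face (15 mm above the table), of the left cap's round pad: green, white edge, 72 mm diameter; it lies on the robot's side of that cap, 105 mm from its axis
- cap_middle (a joint): turn of the middle wing cap (left = robot's left), rad: 0 at the start, grows anticlockwise from above (undoing), ends at 0.7, cannot go below 0. Tight: about 0.1 rad of play, then it stands firm. Loose: 3 to 4 N across the handle's end swings it, and it stays where it is left
- middle_axis (a point): point on the upright axis about which the middle cap turns, at half the handle's height (82 mm above the table); fixed to the board; x and y axes are the board's (x points away from the robot at yaw 0, z up)
- middle_tip (a point): point on the middle cap's handle near its end towards the robot, in the middle of the bar's width and height, 50 mm from the turning axis; turns with it. The cap has a blue wing handle (bar 120 x 14 x 26 mm tall, its top 95 mm above the table) across a grey round cap of 80 mm diameter (cap top 70 mm above the table); the bar ends 10 mm beyond this point
- middle_pad (a point): centre, on the board's upper face (15 mm above the table), of the middle cap's round pad: green, white edge, 72 mm diameter; it lies on the robot's side of that cap, 105 mm from its axis
- cap_right (a joint): turn of the right wing cap (left = robot's left), rad: 0 at the start, grows anticlockwise from above (undoing), ends at 0.7, cannot go below 0. Tight: about 0.1 rad of play, then it stands firm. Loose: 3 to 4 N across the handle's end swings it, and it stays where it is left
- right_axis (a point): point on the upright axis about which the right cap turns, at half the handle's height (82 mm above the table); fixed to the board; x and y axes are the board's (x points away from the robot at yaw 0, z up)
- right_tip (a point): point on the right cap's handle near its end towards the robot, in the middle of the bar's width and height, 50 mm from the turning axis; turns with it. The cap has a blue wing handle (bar 120 x 14 x 26 mm tall, its top 95 mm above the table) across a grey round cap of 80 mm diameter (cap top 70 mm above the table); the bar ends 10 mm beyond this point
- right_pad (a point): centre, on the board's upper face (15 mm above the table), of the right cap's round pad: green, white edge, 72 mm diameter; it lies on the robot's side of that cap, 105 mm from its axis
- marker_mid (a point): orange plastic marker that stands on the table to the left or right of the board; 80 mm tall, round foot of 52 mm diameter and 8 mm thick, round stem 24 mm across over its upper half; about 0.09 kg. The point is on its axis, half-way up (40 mm above its underside); z is its upright axis
- shower_head: chrome shower head standing face down with a yellow band on its neck, 72 mm diameter, 68 mm tall; stands beside the board on the side that the marker does not; bystander, origin at the centre of its underside
- stopper: black rubber sink stopper, 56 mm diameter, 44 mm tall, beyond the board; bystander, origin at the centre of its underside
- elbow: white pipe elbow lying on its side, about 90 x 70 mm and 44 mm tall, beyond the board; bystander, origin at the centre of its underside
Not all that is in view belongs to the job. Of the things that look like the part that bears marker_mid, the largest one is meant.

How it is judged:
On the way:
1. the loose cap has been found: its handle has been turned by at least 0.25 rad (value of joint any of cap_left, cap_middle, cap_right above 0.25 rad), for 0.2 s.
At the end, for the whole second after the job is handed in: The loose cap is still turned by more than 0.25 rad; the marker stands upright (within 0.12 rad) on the board at that cap's pad, its axis within 22 mm of the pad's centre, at rest and released (((value of joint cap_left above 0.25 rad and horizontal distance between marker_mid and left_pad below 0.022 m and z of marker_mid in the frame of left_pad between 0.034 and 0.048 m) or (value of joint cap_middle above 0.25 rad and horizontal distance between marker_mid and middle_pad below 0.022 m and z of marker_mid in the frame of middle_pad between 0.034 and 0.048 m) or (value of joint cap_right above 0.25 rad and horizontal distance between marker_mid and right_pad below 0.022 m and z of marker_mid in the frame of right_pad between 0.034 and 0.048 m)) and angle between marker_mid's own z axis and vertical below 0.12 rad and linear speed of marker below 0.02 m/s and contact force between the fingers and marker below 0.1 N); the robot touches nothing.
It fails at once if a cap or its handle was pushed hard (over 35 N) (contact force between any of the fingers, the arm and cap_left above 35 N or contact force between any of the fingers, the arm and cap_middle above 35 N or contact force between any of the fingers, the arm and cap_right above 35 N).
It fails at once if the shower head, stopper or elbow was moved by more than 30 mm (distance of any of shower_head, stopper, elbow from where it was at the start of the episode above 0.03 m).
It also fails if it takes over 64 s, if anything falls off the work surface, if the arm or the gripper's body presses on something with over 40 N, if the wrist force passes 120 N, or if a joint passes its speed limit or range.

## Robot

A 6-joint arm with a two-finger parallel gripper is mounted at the origin on the work surface. World frame = base frame: x ahead of the robot, y to its left, z up, the work surface at z = 0. Lengths are in m, angles in rad, forces in N, time in s.
With the tool pointing down it reaches from about 0.275 to 0.75 m from the base axis. Payload 10.2 kg.
Tool frame: the origin (TCP) lies midway between the tips of the shut fingers; the grasp point (between the pads) lies 19 mm behind it; z points along the fingers, y is the line along which they close (so a half turn about z gives the same grasp; the last joint's range is limited). The gripper opens to 88 mm and grips with 3 to 60 N. Pads are 18 mm wide; open, the fingers measure 123 mm over their backs; the gripper's body (75 mm by 187 mm) begins 45 mm behind the grasp point.
Start: joints at [-1.399, 0.313, 1.498, -0, 1.331, -0.223], TCP at [0.202, -0.485, 0.239] pointing down, gripper open.
Joint ranges: [-2.94, 2.94], [-0.97, 2.17], [0.19, 2.56], [-1.23, 4.37], [0.02, 3.11], [-2.88, 2.88]. Speed limits (rad/s): [2.39, 2.39, 3.01, 3.14, 3.14, 3.14].

## Interface

Orientations are given as a rotation vector (axis times angle).
In Python, from bench import robot, open_jaws, close, planner, cams, regions_of gives the robot as it stands. Calls block until the motion is done:
- robot.reach(position, orientation): joint-space move of the TCP to a pose.
- robot.servo_line(position, ori=None, vel=0.15): straight line of the TCP; ori=None keeps the orientation; vel is the mean speed in m/s.
- robot.movej(angles): joint-space move.
- open_jaws() and close(grip_force=None): open the fingers fully, or close them until they stop; grip_force is the grip in N (None keeps the last).
- robot.pause(seconds).
- planner.inverse_kinematics(position, orientation): joint angles nearest the present ones, or None.
- robot.read_state(): the state.
- cams.capture(name): name is "scene" or "top" or "wrist"; returns a dict with "pixels" (400x640x3 uint8, red, green, blue), "depth" (400x640 float32, m along the optical axis (not along the pixel's ray), 0 where there is no reading), "intrinsics" (3x3 intrinsics, pixels), "k1" (the pictures are not rectified: a ray, as slopes to the right and down, at radius r is drawn at 1 + k1 r^2 times it, then the intrinsics apply), "R" (3x3) and "t" (3): a world point X has camera coordinates R X + t; the wrist camera has in their place "tool_from_camera" (4x4, takes a point from camera to tool coordinates, whose origin is the TCP and whose axes are the flange's). Camera axes: x right, y down, z forward; pixel columns grow to the right and rows downward; lengths in m; the calibration is good to about 2 mm. A picture is of the moment at which its call begins: read the wrist's pose just before it.
A pose or a line that the arm cannot do raises robot.Unreachable and nothing moves.
- robot.job_done(): hands the job in; it is judged then, once.
Trained networks look in the newest picture that a camera, given by its name, has taken for a name from the list of things; names that differ only in an ending like _2 or _b are one class to them, and where a whole thing is asked for, a point or a joint stands for the part that bears it (a point fixed in the world has none). Each returns a list of dicts, best first, with "score" (0 to 1); they miss things now and then, are a little off and sometimes report something else, mostly with a low value. They report only what shows in the picture. A call takes as long as a camera call. They do not tell look-alikes from the thing itself.
- regions_of(thing, camera): "mask" (400x640 bool, what is visible of it) and "bbox" ([left, top, width, height] in pixels, round what is visible of it).
The state is a dict: "t": time; "qpos": joint angles; "joint_vel": joint speeds; "effort": joint torques, N m; "tool_pos": TCP position; "tcp_rot": TCP orientation; "contact_force": force on the tool from outside, world axes, zero at the start; "ft_torque": the same for the moment, N m; "finger_gap": finger opening in m; "grasp_force": force on a finger pad.
Only numpy, scipy, OpenCV 4.12 (cv2) and the standard library are available. Lean on these libraries where they do the work, as an engineer would, in place of code of your own. Each camera call takes 0.05 s, during which the arm holds its last target. There are 200 camera calls.

## Working session

There is one attempt and no reset: what is moved stays moved. The work goes in short steps, each a Python script; the robot and the scene stay as the last script left them, time stands still between calls to the robot, and variables do not carry over. Pictures are saved under pics/ and viewed, at most 10 in all, crops included, and the job is handed in when it is done.

```bash
ls; mkdir -p pics; cat > h.py <<'E'
import numpy as np, cv2
from bench import robot, open_jaws, close, planner, cams, regions_of
def cloud(c, mask=None):
    K=c["intrinsics"];d=c["depth"]
    m=(d>0) if mask is None else (mask&(d>0))
    v,u=np.nonzero(m)
    x=(u-K[0,2])/K[0,0];y=(v-K[1,2])/K[1,1];xd,yd=x.copy(),y.copy()
    for _ in range(8):
        s=1+c["k1"]*(x*x+y*y);x=xd/s;y=yd/s
    z=d[v,u];P=np.stack([x*z,y*z,z],1)
    return (P-c["t"])@c["R"], u, v
def save(c,n): cv2.imwrite(n,c["pixels"][:,:,::-1])
E
python3 - <<'E'
from h import *
print(robot.read_state()["t"])
for cam in ["top","scene"]:
    c=cams.capture(cam); save(c,f"pics/{cam}0.png")
    np.savez(f"{cam}0.npz",**c)
    for th in ["marker_mid","cap_left","cap_middle","cap_right","shower_head","stopper","elbow"]:
        for r in regions_of(th,cam)[:4]:
            P,u,v=cloud(c,r["mask"])
            if len(P): print(cam,th,round(r["score"],2),r["bbox"],np.median(P,0).round(3),P.min(0).round(3),P.max(0).round(3))
E
```

```text
pics
0.0
top marker_mid 0.63 [199.0, 229.8, 20.7, 14.1] [0.489 0.372 0.014] [ 0.462  0.354 -0.006] [0.511 0.406 0.084]
top marker_mid 0.49 [173.3, 228.7, 13.3, 16.0] [0.491 0.469 0.011] [ 0.472  0.455 -0.001] [0.508 0.494 0.066]
top cap_left 0.57 [251.2, 192.8, 27.7, 35.8] [0.572 0.183 0.072] [0.517 0.147 0.014] [0.625 0.224 0.102]
top cap_middle 0.71 [295.4, 188.7, 30.6, 37.5] [0.582 0.053 0.072] [0.529 0.012 0.017] [0.637 0.088 0.102]
top cap_middle 0.62 [247.7, 183.8, 126.8, 82.0] [0.532 0.047 0.017] [ 0.401 -0.165 -0.005] [0.667 0.255 0.102]
top cap_right 0.82 [339.1, 188.7, 23.6, 32.9] [ 0.594 -0.082  0.073] [ 0.541 -0.12   0.013] [ 0.644 -0.044  0.102]
top stopper 0.7 [339.4, 145.0, 17.5, 16.1] [ 0.766 -0.068  0.023] [ 0.743 -0.096 -0.003] [ 0.792 -0.045  0.052]
top elbow 0.8 [282.0, 137.6, 31.2, 36.8] [0.76  0.092 0.04 ] [ 0.7    0.05  -0.007] [0.811 0.132 0.052]
scene marker_mid 0.86 [401.4, 286.8, 16.6, 28.3] [0.587 0.358 0.015] [ 0.563  0.334 -0.002] [0.599 0.373 0.063]
scene marker_mid 0.63 [437.6, 270.6, 20.5, 36.1] [0.496 0.388 0.018] [ 0.42   0.34  -0.004] [0.514 0.41  
[... 421 characters left out ...]
05] [0.818 0.139 0.049]
scene cap_middle 0.59 [320.4, 188.4, 31.9, 30.2] [0.589 0.065 0.079] [0.529 0.017 0.063] [0.643 0.094 0.098]
scene cap_right 0.75 [292.3, 161.2, 27.2, 28.8] [ 0.599 -0.068  0.074] [ 0.518 -0.187 -0.   ] [ 0.649 -0.041  0.098]
scene shower_head 0.72 [270.2, 116.8, 21.9, 23.5] [ 0.525 -0.368  0.026] [ 0.473 -0.446 -0.002] [ 0.552 -0.345  0.073]
scene shower_head 0.67 [346.9, 226.7, 48.8, 27.9] [0.579 0.199 0.078] [0.472 0.139 0.015] [0.631 0.228 0.099]
scene stopper 0.67 [245.3, 211.4, 20.0, 18.2] [ 0.774 -0.059  0.021] [ 0.739 -0.112 -0.003] [ 0.797 -0.037  0.046]
scene elbow 0.87 [263.8, 241.6, 46.2, 31.5] [0.772 0.105 0.038] [ 0.689  0.029 -0.003] [0.818 0.139 0.049]
```

```bash
python3 - <<'E'
from h import *
a=np.load("top0.npz");b=np.load("scene0.npz")
p=cv2.resize(a["pixels"][120:280,150:430],None,fx=2.8,fy=1.8*1.55)
q=cv2.resize(b["pixels"][100:340,200:500],None,fx=2.6,fy=2.4)
cv2.imwrite("pics/a.png",p[:,:,::-1]);cv2.imwrite("pics/b.png",q[:,:,::-1])
for n,c in (("top",a),("scene",b)):
    hsv=cv2.cvtColor(c["pixels"],cv2.COLOR_RGB2HSV)
    H,S=hsv[...,0],hsv[...,1]
    blue=(H>95)&(H<125)&(S>110)
    org=(H>4)&(H<20)&(S>130)
    grn=(H>40)&(H<85)&(S>80)
    for nm,m,lo,hi,ma in (("blue",blue,.085,.11,15),("orange",org,-.01,.1,15),("green",grn,0.0,.03,30)):
        k,L,st,_=cv2.connectedComponentsWithStats(m.astype(np.uint8))
        for i in range(1,k):
            if st[i,4]<ma: continue
            P,u,v=cloud(c,L==i)
            P=P[(P[:,2]>lo)&(P[:,2]<hi)]
            if len(P)<8: continue
            (cx,cy),(w,h),an=cv2.minAreaRect(P[:,:2].astype(np.float32)*1000)
            e=np.linalg.svd(P[:,:2]-P[:,:2].mean(0))[2][0]
            print(n,nm,st[i],len(P),"mean",P.mean(0).round(3),"rect",round(cx),round(cy),round(w),round(h),"ang",np.degrees(np.arctan(e[1]/e[0])).round(1),"zmax",P[:,2].max().round(3))
            if nm=="orange":
                T=P[P[:,2]>P[:,2].max()-.012]; print("   top",T.mean(0).round(3),np.ptp(T,axis=0).round(3),len(T))
E
```

```text
top blue [304 189  10  37 174] 174 mean [0.584 0.051 0.094] rect 585 52 111 28 ang 11.6 zmax 0.102
top blue [342 188  21  33 175] 175 mean [ 0.594 -0.083  0.095] rect 595 -83 114 27 ang 30.5 zmax 0.102
top blue [ 510  193   86   51 2709] 2576 mean [ 0.552 -0.7    0.091] rect 552 -701 128 242 ang -81.3 zmax 0.101
top blue [258 194  16  35 187] 187 mean [0.572 0.185 0.094] rect 572 185 29 110 ang -19.3 zmax 0.102
top blue [ 509  308  107   92 4872] 683 mean [ 0.169 -0.764  0.098] rect 137 -710 255 224 ang 47.3 zmax 0.11
top orange [521 124  13  15  67] 67 mean [ 0.827 -0.647  0.056] rect 827 -647 13 40 ang -12.4 zmax 0.099
   top [ 0.826 -0.642  0.093] [0.014 0.003 0.012] 9
top orange [549 133  10   3  18] 13 mean [ 0.814 -0.714  0.08 ] rect 814 -714 9 6 ang 9.1 zmax 0.096
   top [ 0.812 -0.713  0.09 ] [0.007 0.003 0.01 ] 6
top orange [521 137  14   8  36] 36 mean [ 0.8   -0.653  0.044] rect 799 -654 24 10 ang 52.2 zmax 0.096
   top [ 0.8   -0.648  0.09 ] [0.005 0.003 0.011] 4
top orange [212 204  12  11 105] 104 mean [0.58  0.346 0.024] rect 580 351 39 33 ang 16.3 zmax 0.067
   top [0
[... 4129 characters left out ...]
 468 373 100 50 ang -68.4 zmax 0.083
   top [0.49  0.384 0.078] [0.024 0.024 0.012] 92
scene orange [401 287  17  25 281] 281 mean [0.584 0.356 0.025] rect 570 343 67 38 ang 23.2 zmax 0.063
   top [0.582 0.354 0.058] [0.017 0.018 0.011] 59
scene orange [467 310  19  24 300] 300 mean [0.495 0.48  0.024] rect 479 469 71 38 ang 36.2 zmax 0.064
   top [0.493 0.479 0.058] [0.017 0.017 0.011] 61
scene green [326 171  20  13 216] 215 mean [ 0.49  -0.089  0.016] rect 490 -89 58 56 ang -12.4 zmax 0.021
scene green [355 196  22  16 262] 261 mean [0.479 0.045 0.016] rect 479 44 57 57 ang 64.7 zmax 0.02
scene green [391 224  21  18 250] 247 mean [0.464 0.184 0.016] rect 463 183 62 50 ang 39.7 zmax 0.021
```

View pics/a.png

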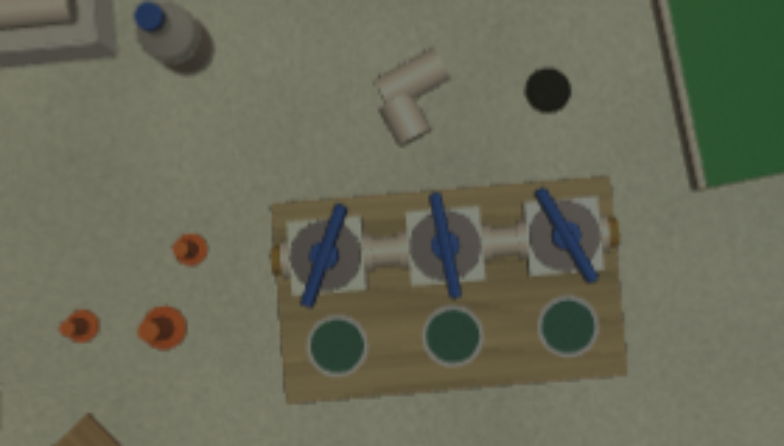

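View pics/b.png

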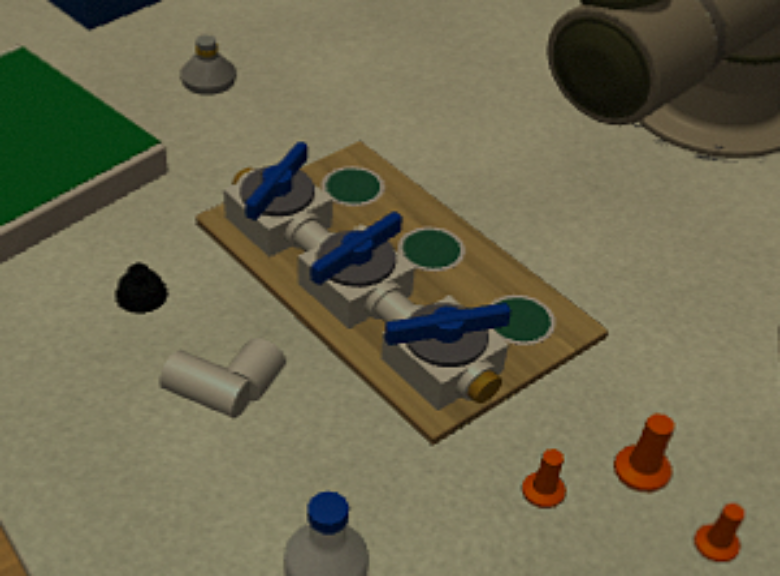

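```bash
cat >> h.py <<'E'
from scipy.spatial.transform import Rotation as Rn
def down(yx,yy):
    """rotvec: tool z down, tool y along +-(yx,yy), sign with the smaller last joint"""
    y=np.array([yx,yy,0.])/np.hypot(yx,yy);best=None
    z=np.array([0,0,-1.])
    return [Rn.from_matrix(np.stack([np.cross(s*y,z),s*y,z],1)).as_rotvec() for s in (1,-1)]
def pick(pos,yx,yy):
    c=[(abs(q[5]),i) for i,o in enumerate(down(yx,yy)) if (q:=planner.inverse_kinematics(pos,o)) is not None]
    return min(c)[1]
E
cat > push.py <<'E'
from h import *
import sys
caps={"right":((.596,-.081),30.5),"middle":((.585,.053),11.6),"left":((.573,.187),-19.2)}
def tcp(ax,a0,phi,off,z):
    a=a0+phi; e=np.array([np.cos(a),np.sin(a)]); t=np.array([e[1],-e[0]])
    p=np.array(ax)-.050*e-off*t
    return np.r_[p,z],t
def push(name):
    ax,a=caps[name];a0=np.radians(a);Z=.077
    p,t=tcp(ax,a0,0,.040,.16); i=pick(p,*t); o=down(*t)[i]
    robot.reach(p,o); p[2]=Z; robot.servo_line(p,o,vel=.12)
    robot.pause(.2); F0=np.array(robot.read_state()["contact_force"])
    phi=0;off=.040;hit=None;fm=0;log=[]
    while True:
        if off>.0245: off-=.0015
        else: phi+=.025
        p,t=tcp(ax,a0,phi,off,Z); robot.servo_line(p,down(*t)[i],vel=.03)
        s=robot.read_state(); f=-(np.array(s["contact_force"])-F0)[:2]@t
        log.append((round(off*1e3,1),round(phi,3),round(float(f),1)))
        if hit is None and f>1.2: hit=phi-(off-.0245)/.05
        if f>11: loose=False;break
        if phi>.48: loose=True;break
    print(name,"t",round(s["t"],1),"loose",loose,"hit",hit,log)
    q,t=tcp(ax,a0,phi,off+.012,Z); robot.servo_line(q,vel=.06)
    q[2]=.17; robot.servo_line(q,vel=.15)
    return loose
if __name__=="__main__":
    close(10)
    print(robot.read_state()["finger_gap"])
    for n in sys.argv[1:]:
        if push(n): break
E
python3 push.py right
```

```text
0.0003218369230344559
right t 9.6 loose False hit 0.0700000000000003 [(38.5, 0, 0.0), (37.0, 0, 0.2), (35.5, 0, -0.1), (34.0, 0, -0.3), (32.5, 0, -0.1), (31.0, 0, -0.9), (29.5, 0, -0.0), (28.0, 0, -0.0), (26.5, 0, 0.0), (25.0, 0, -0.7), (23.5, 0, 0.1), (23.5, 0.025, 0.7), (23.5, 0.05, 1.4), (23.5, 0.075, 1.4), (23.5, 0.1, 1.5), (23.5, 0.125, 3.6), (23.5, 0.15, 8.9), (23.5, 0.175, 12.7)]
```

```bash
python3 push.py middle left
```

```text
0.000673121517131078
middle t 17.2 loose False hit 0.0700000000000003 [(38.5, 0, -0.3), (37.0, 0, -0.5), (35.5, 0, 0.0), (34.0, 0, -1.1), (32.5, 0, -0.7), (31.0, 0, 0.4), (29.5, 0, -0.2), (28.0, 0, -0.4), (26.5, 0, 0.9), (25.0, 0, -0.3), (23.5, 0, -0.1), (23.5, 0.025, 0.9), (23.5, 0.05, 1.8), (23.5, 0.075, 2.4), (23.5, 0.1, 2.3), (23.5, 0.125, 4.8), (23.5, 0.15, 9.5), (23.5, 0.175, 14.2)]
left t 29.0 loose True hit 0.0950000000000003 [(38.5, 0, -1.1), (37.0, 0, -0.8), (35.5, 0, -0.7), (34.0, 0, -0.5), (32.5, 0, -1.4), (31.0, 0, -0.4), (29.5, 0, 0.4), (28.0, 0, -0.4), (26.5, 0, -1.5), (25.0, 0, -1.8), (23.5, 0, -1.7), (23.5, 0.025, -0.2), (23.5, 0.05, 0.7), (23.5, 0.075, 1.5), (23.5, 0.1, 1.4), (23.5, 0.125, 1.1), (23.5, 0.15, 0.4), (23.5, 0.175, 1.8), (23.5, 0.2, 0.5), (23.5, 0.225, 1.3), (23.5, 0.25, 0.4), (23.5, 0.275, 1.7), (23.5, 0.3, 1.5), (23.5, 0.325, 0.9), (23.5, 0.35, 1.0), (23.5, 0.375, -0.0), (23.5, 0.4, 0.3), (23.5, 0.425, -0.0), (23.5, 0.45, 1.7), (23.5, 0.475, -0.2), (23.5, 0.5, 1.5)]
```

```bash
python3 - <<'E'
from h import *
y=(-.09,.996)
M=np.r_[.489,.381,.17]
i=pick(M,*y);o=down(*y)[i]
robot.reach(M,o); open_jaws(); robot.pause(.2)
s=robot.read_state();print(s["t"],s["tool_pos"],s["qpos"])
c=cams.capture("wrist");save(c,"pics/w.png")
T=np.eye(4);T[:3,:3]=Rn.from_rotvec(s["tcp_rot"]).as_matrix();T[:3,3]=s["tool_pos"]
W=T@c["tool_from_camera"]
c["R"]=W[:3,:3].T;c["t"]=-W[:3,:3].T@W[:3,3]
hsv=cv2.cvtColor(c["pixels"],cv2.COLOR_RGB2HSV)
m=(hsv[...,0]<20)&(hsv[...,1]>130)
P,u,v=cloud(c,m)
P=P[np.hypot(P[:,0]-.489,P[:,1]-.381)<.05]
for lo,hi in((.074,.09),(.002,.012)):
    Q=P[(P[:,2]>lo)&(P[:,2]<hi)]
    if len(Q): print(len(Q),Q.mean(0),Q.min(0),Q.max(0),cv2.minEnclosingCircle(Q[:,:2].astype(np.float32)*1000))
for n in("top","scene"):
    c=cams.capture(n);hsv=cv2.cvtColor(c["pixels"],cv2.COLOR_RGB2HSV)
    P,u,v=cloud(c,(hsv[...,0]>95)&(hsv[...,0]<125)&(hsv[...,1]>110))
    P=P[(P[:,2]>.085)&(np.hypot(P[:,0]-.573,P[:,1]-.187)<.065)]
    if len(P)>9:
        e=np.linalg.svd(P[:,:2]-P[:,:2].mean(0))[2][0];print(n,len(P),np.degrees(np.arctan(e[1]/e[0])))
E
```

```text
32.35 [0.48901224 0.38100151 0.17000051] [ 4.73159035e-01  5.76624190e-01  1.28504127e+00 -4.42438600e-06
  1.27991427e+00 -1.18773394e+00]
845 [0.4869907  0.3817213  0.08056926] [0.47618992 0.37005748 0.07408568] [0.49947154 0.39343306 0.08366815] ((487.87615966796875, 381.7220764160156), 11.811354637145996)
758 [0.47922668 0.38100502 0.010121  ] [0.46254962 0.35666896 0.00364462] [0.50810712 0.40688755 0.01198507] ((487.7674560546875, 381.8525390625), 25.455411911010742)
top 187 8.690000583568038
scene 310 8.441131331800692
```

View pics/w.png

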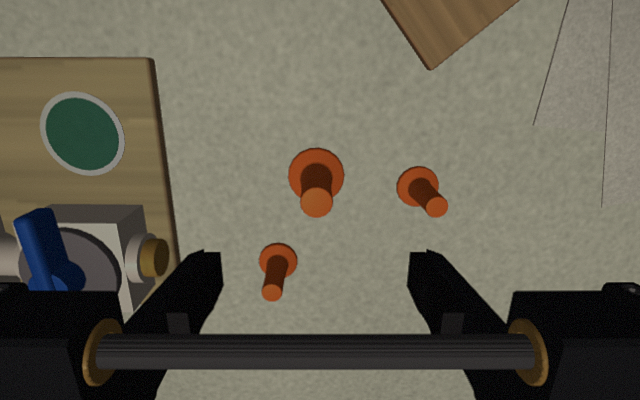

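The left handle has swung 27.8° (0.49 rad). The wrist view shows the big marker at pixel (316,190) between its two smaller look-alikes, and the left pad at (82,133). Next I pick and place.

```bash
python3 - <<'E'
from h import *
o=robot.read_state()["tcp_rot"]
robot.servo_line([.4878,.3818,.17],o,vel=.1)
robot.servo_line([.4878,.3818,.043],o,vel=.1)
close(12); s=robot.read_state(); print(s["t"],s["finger_gap"],s["grasp_force"])
robot.servo_line([.4878,.3818,.175],o,vel=.15)
print(robot.read_state()["finger_gap"])
robot.servo_line([.467,.180,.175],o,vel=.12)
robot.servo_line([.467,.180,.068],o,vel=.1)
robot.pause(.2);F0=np.array(robot.read_state()["contact_force"])
z=.068
while z>.052:
    z-=.0015; robot.servo_line([.467,.180,z],o,vel=.03)
    f=robot.read_state()["contact_force"][2]-F0[2]; print(round(z,4),round(float(f),2))
    if f>2.5: break
s=robot.read_state();print(s["t"],s["finger_gap"])
c=cams.capture("scene");save(c,"pics/s1.png")
cv2.imwrite("pics/s1.png",cv2.resize(c["pixels"][130:330,280:500],None,fx=2.7,fy=2.7)[:,:,::-1])
E
```

```text
35.15 0.023493358522507193 11.977735652922092
0.02382617039623681
0.0665 0.65
0.065 1.01
0.0635 0.85
0.062 0.14
0.0605 0.95
0.059 1.27
0.0575 5.45
41.1917 0.02394734329278994
```

View pics/s1.png

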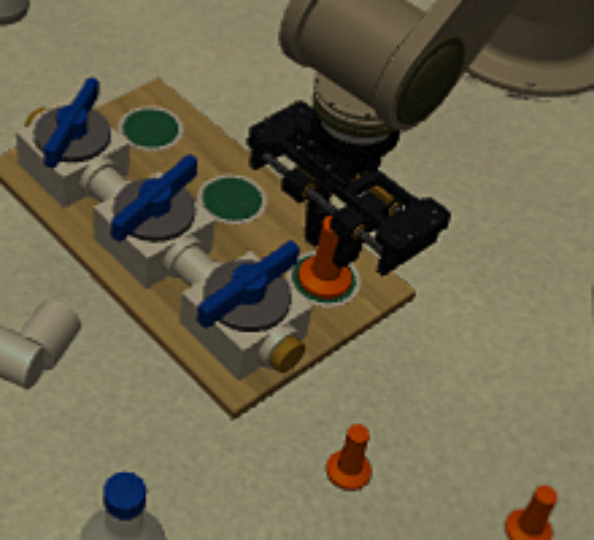

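The marker (pixel 325,265) stands on the left pad, and the left handle beside it is turned. The 5.5 N contact came at the expected height. I release and check.

```bash
python3 - <<'E'
from h import *
open_jaws(); robot.pause(.2)
o=robot.read_state()["tcp_rot"]
robot.servo_line([.467,.180,.21],o,vel=.1); robot.servo_line([.40,.30,.25],o,vel=.2)
robot.pause(.3)
for n in("top","scene"):
    c=cams.capture(n);hsv=cv2.cvtColor(c["pixels"],cv2.COLOR_RGB2HSV)
    H,S=hsv[...,0],hsv[...,1]
    P,u,v=cloud(c,(H>4)&(H<20)&(S>160)); k=np.hypot(P[:,0]-.467,P[:,1]-.18)<.035;P=P[k]
    T=P[P[:,2]>.085]; print(n,"top",len(T),T[:,:2].mean(0) if len(T) else"",P[:,2].max() if len(P) else "")
    B=P[(P[:,2]>.02)&(P[:,2]<.03)]; print(len(B),cv2.minEnclosingCircle(B[:,:2].astype(np.float32)*1000) if len(B)>5 else "")
    P,u,v=cloud(c,(H>95)&(H<125)&(S>110))
    P=P[(P[:,2]>.085)&(np.hypot(P[:,0]-.573,P[:,1]-.187)<.065)]
    if len(P)>9:
        e=np.linalg.svd(P[:,:2]-P[:,:2].mean(0))[2][0];print(n,len(P),np.degrees(np.arctan(e[1]/e[0])))
    cv2.imwrite(f"pics/f_{n}.png",cv2.resize(c["pixels"][130:330,240:500] if n=="scene" else c["pixels"][170:270,180:400],None,fx=3,fy=3)[:,:,::-1])
print(robot.read_state()["t"])
E
```

```text
top top 47 [0.46693549 0.17788813] 0.10096041578238688
102 ((467.3501281738281, 177.7498779296875), 24.895282745361328)
top 192 8.976582889626822
scene top 75 [0.47054535 0.18310908] 0.09778051368914233
146 ((468.801025390625, 182.42019653320312), 27.20539665222168)
scene 309 8.316880339525742
45.4167
```

View pics/f_scene.png

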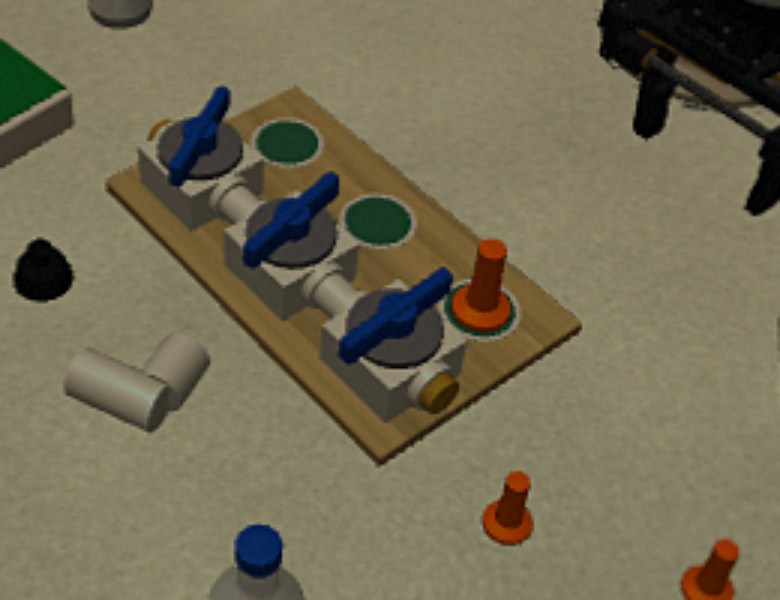

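The marker stands upright on the left pad at pixel (482,290), the handle is still turned about 0.48 rad, and the gripper is clear.

```bash
python3 -c "
from h import *
print(robot.job_done())"
```

```text
the job is handed in; nothing more can be done
None
```

The left cap was the loose one: I swung it about 0.48 rad (28°) and left it turned, stood the orange marker upright and released on its pad, did not touch the loose fittings, and handed the job in at about 45 s; no verdict came back.

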